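# Swing a board about its pivot pin to the stop and wedge it

## Task

In the assembly fixture, push the pivoted board near its free end so that it swings round its pin until it bears on the tip of the stop screw, and press it there for a moment. Then set the wooden wedge flat on the base between the board and the short steel post, thin end first from the pivot-pin end, and push it in until it jams firmly, so that the board stays pressed on the screw when you let go. Do it gently, never forcing the board on the screw with more than about 30 N, and leave the other things where they are.

Things in the scene. Friction and masses are not known exactly. Their poses are not given: they have to be found in the camera images.
- base: plywood fixture base, 220 x 360 x 22 mm, fixed to the bench; origin under its centre, z up, x across (220), y along (360). On its top stand the pivot pin, the post and the stop block
- pivot (a point): foot of the upright steel pivot pin (14 mm thick, 34 mm high) on top of the base; at [0.03, 0.04, 0.022] of the base
- post (a point): foot of the upright dark steel post (16 mm thick, 26 mm high) on top of the base; at [-0.044, -0.02, 0.022] of the base. The wedge goes between it and the board's -x edge
- stop_block: dark steel block 24 x 40 x 30 mm, turned like the base, at [0.082, -0.08, 0.022] of it; origin under its centre. A stiff steel stop screw goes through it along x, axis 11 mm above the base; its domed tip (10 mm thick) stands 17 to 27 mm to -x of the block centre: the setting differs each time and is not read out. At 22 mm the seated board is parallel to the base. Load under 30 N
- board: loose board 60 x 220 x 18 mm, 0.3 kg, flat on the base, its hole (1.6 mm wider than the pin) over the pin; origin under the hole. Edges at x = -30 and +30 mm; pin end y = +25 mm, free end y = -195 mm. It starts with the free end swung 0.22 to 0.42 rad to the base's -x side (negative yaw against the base); push it to +x. Its +x edge meets the screw 120 mm from the pin
- wedge: loose pale waxed wooden wedge (friction 0.35), 170 mm long, 34 high, 0.15 kg, on the bench. Origin under the centre of its parallel tail (46 mm in x, 40 in y). From y = -20 mm it tapers to 24 mm at the thin end, y = -150 mm. The +x side is straight and flat (x = +23 mm), for the board; the -x side slopes, for the post. The seated gap is 33 to 39 mm: it jams with its thin end 50 to 90 mm past the post; 15 to 20 N on the tail end does it
- tape_roll: bystander: roll of masking tape, 112 mm across, 48 mm high
- dark_block: bystander: small dark wood block 33 x 84 x 20 mm
- steel_plate: bystander: small ground steel plate 36 x 40 x 10 mm lying on the base's far corner
- cone_nozzle: bystander: grey cone nozzle, 34 mm across, 62 mm high

How it is judged:
On the way:
1. the board, pushed by the robot, bears on the stop screw (over 3 N), the wedge not yet against it (contact force between board and stop_block above 3 N and contact force between the fingers and board above 1 N and contact force between wedge and board below 0.3 N), for 0.2 s.
At the end, for the whole second after the job is handed in: The board lies flat over its pin (within 4 mm) and is pressed on the stop screw (over 2.5 N) by the wedge alone, which lies upright and flat on the base (within 4 mm), jammed against the board (over 2 N); all at rest (contact force between board and stop_block above 2.5 N and contact force between wedge and board above 2 N and horizontal distance between board and pivot below 0.004 m and z of each of board, wedge in the frame of pivot below 0.004 m and z of wedge in the frame of pivot above -0.004 m and angle between wedge's own z axis and vertical below 0.08 rad and linear speed of each of wedge, board below 0.01 m/s); the robot touches nothing.
It fails at once if the board is forced on the stop screw with more than 32 N (contact force between board and stop_block above 32 N).
It fails at once if a bystander is moved more than 25 mm (distance of any of tape_roll, dark_block, steel_plate, cone_nozzle from where it was at the start of the episode above 0.025 m).
It also fails if it takes over 72 s, if anything falls off the work surface, if the arm or the gripper's body presses on something with over 40 N, if the wrist force passes 120 N, or if a joint passes its speed limit or range.

## Robot

A 6-joint arm with a two-finger parallel gripper is mounted at the origin on a cart in front of the work surface, level with it; the furniture and walls round the work are solid. World frame = base frame: x ahead of the robot, y to its left, z up, the work surface at z = 0. Lengths are in m, angles in rad, forces in N, time in s.
With the tool pointing down it reaches from about 0.325 to 1 m from the base axis. Payload 5.1 kg.
Tool frame: the origin (TCP) lies at the very end of the fingers, on their centre line; the grasp point (between the pads) lies 19 mm behind it; z points along the fingers, y is the line along which they close (so a half turn about z gives the same grasp; the last joint's range is limited). The gripper opens to 85 mm and grips with 20 to 120 N. Pads are 22 mm wide; open, the fingers measure 114 mm over their backs; the gripper's body (76 mm by 85 mm) begins 54 mm behind the grasp point. The pads swing forward as they close: fully open they stand 13 mm farther back than shut.
Start: joints at [1.053, 0.124, 1.65, -0, 1.367, -0.083], TCP at [0.274, 0.589, 0.231] pointing down, gripper open.
Joint ranges: [-2.61, 2.61], [-1.02, 2.33], [0.03, 2.71], [-1.35, 4.49], [0.32, 2.68], [-2.91, 2.91]. Speed limits (rad/s): [2.57, 2.57, 3.14, 3.14, 3.14, 3.14].

## Interface

Orientations are given as a rotation vector (axis times angle).
In Python, from rig import sensors, get_image, r, spotter gives the robot as it stands.
- The arm moves only by the tool move_arm, never from a script. Its argument "rows" is one flat list of numbers, 7 for each row, row after row: the shift along the tool's x, y, z scaled (see below), then the turn, a rotation vector about the tool's x, y, z scaled (see below), then the closure, from 0 (fully open) to 1 (shut). In form: [x, y, z, wx, wy, wz, claw, x, y, z, wx, wy, wz, claw, ...]. A call has 1 to 10 rows; each row shifts and turns the commanded pose from where the row before left it, along the tool's axes as they then stand; what a row does not reach is not made up. The controller multiplies each number of a shift by 25 cm and each number of a turn by pi/2 rad. A row lasts 1/12 s, in which the tool goes at most 41.7 mm and 7.16 degrees, less where a joint would pass 70% of its speed; a pose out of reach is approached as far as the arm can. A call with a number of a shift or a turn outside -1 to 1 is refused whole. A call with a gripper value outside its range is refused whole. The fingers move at their own pace and stop on an object; "newtons" is the grip in N (left out, the last holds). Time passes only in rows, so rows that do not move let the fingers close. It gives the time, the measured TCP pose, the force, the opening and the grip force at its end, in the units of the state.
- sensors.get_state(): the state, without advancing time (a new reading comes with each control period).
- get_image(name): name is "side" or "top"; returns a dict with "img" (384x512x3 uint8, red, green, blue), "z_map" (384x512 float32, m along the optical axis (not along the pixel's ray), 0 where there is no reading), "fx", "fy", "cx", "cy" (pixels), "R" (3x3) and "t" (3): a world point X has camera coordinates R X + t. Camera axes: x right, y down, z forward; pixel columns grow to the right and rows downward; lengths in m; the calibration is good to about 2 mm. A picture is of the moment at which its call begins.
- r.sign_off(): hands the job in; it is judged then, once.
Trained networks look in the newest picture that a camera, given by its name, has taken for a name from the list of things; names that differ only in an ending like _2 or _b are one class to them, and where a whole thing is asked for, a point or a joint stands for the part that bears it (a point fixed in the world has none). Each returns a list of dicts, best first, with "confidence" (0 to 1); they miss things now and then, are a little off and sometimes report something else, mostly with a low value. They report only what shows in the picture. A call takes as long as a camera call.
- spotter.spot_in(query, camera): "extent" ([left, top, width, height] in pixels, round what is visible of it).
- spotter.regions_of(query, camera): "pixels" (384x512 bool, what is visible of it) and "extent" ([left, top, width, height] in pixels, round what is visible of it).
- spotter.landmark_of(query, camera): "pixel" ([column, row] in pixels: a listed point, or the origin of a listed thing).
The state is a dict: "clock": time; "qpos": joint angles; "dq": joint speeds; "effort": joint torques, N m; "tool_pos": TCP position; "tool_rot": TCP orientation; "wrist_force": force on the tool from outside, world axes, zero at the start; "moment": the same for the moment, N m; "width": finger opening in m; "finger_force": force on a finger pad.
Only numpy, scipy, OpenCV 4.12 (cv2) and the standard library are available. Lean on these libraries where they do the work, as an engineer would, in place of code of your own. Each camera call takes 0.05 s, during which the arm holds its last target. There are 200 camera calls.

## Working session

There is one attempt and no reset: what is moved stays moved. The work goes in short steps, Python scripts to look and compute and a tool call to move; the robot and the scene stay as the last step left them, time stands still between calls to the robot, and variables do not carry over. Pictures are saved under pics/ and viewed, at most 11 in all, crops included, and the job is handed in when it is done.

Besides the shell and the picture viewer there is one more tool, called in YAML: its name, and indented under it one key for each argument. move_arm: Moves the arm, as the interface text tells. Shifts and turns lie within -1 to 1; 1 stands for 25 cm of shift or pi/2 rad of turn. Its arguments: {"type":"object","properties":{"rows":{"type":"array","items":{"type":"number"}},"newtons":{"type":"number"}},"required":["rows"]}

```bash
ls; mkdir -p pics; cat > h.py <<'E'
import numpy as np, cv2
from rig import sensors, get_image, r, spotter
def pts(im):
    z=im["z_map"]; v,u=np.indices(z.shape)
    c=np.stack([(u-im["cx"])/im["fx"]*z,(v-im["cy"])/im["fy"]*z,z],-1)
    return (c-im["t"])@np.array(im["R"])   # R^T (c-t)
def proj(im,X):
    c=np.asarray(X)@np.array(im["R"]).T+im["t"]
    return np.stack([c[...,0]/c[...,2]*im["fx"]+im["cx"],c[...,1]/c[...,2]*im["fy"]+im["cy"]],-1)
E
python3 - <<'E'
from h import *
s=sensors.get_state(); print(s)
out=[]
for n in ["top","side"]:
    im=get_image(n); P=pts(im); np.savez(f"{n}0.npz",**im)
    print(n,im["fx"],np.round(im["R"],2).tolist(),np.round(im["t"],3))
    cv2.imwrite(f"pics/{n}0.png",cv2.resize(im["img"][:,:,::-1],(768,576)))
    for q in ["base","pivot","post","stop_block","board","wedge","tape_roll","dark_block","steel_plate","cone_nozzle"]:
        L=spotter.landmark_of(q,n)[:2]
        for l in L:
            u,v=l["pixel"]; print(q,np.round(l["pixel"]),round(l["confidence"],2),np.round(P[int(np.clip(v,0,383)),int(np.clip(u,0,511))],3))
E
```

```text
pics
{'clock': 0.0, 'qpos': array([ 1.05340545e+00,  1.24493550e-01,  1.65166755e+00,  2.40718878e-05,
        1.36746420e+00, -8.25930681e-02]), 'dq': array([ 0.00035524, -0.00204528,  0.00012097, -0.00114554, -0.00191768,
        0.0003585 ]), 'effort': array([-9.35854114e-04, -4.23613679e+01, -3.65447152e+01, -1.22120114e-04,
        7.04499529e-03, -1.31224192e-05]), 'tool_pos': array([0.27351723, 0.58899194, 0.23006429]), 'tool_rot': array([-6.77484398e-01, -3.06703355e+00,  3.03874024e-03]), 'wrist_force': array([0.4269439 , 0.04978818, 0.26789544]), 'moment': array([-0.0787454 , -0.02176069, -0.00067109]), 'finger_force': 0.0, 'width': 0.08555592912202141}
top 370.7984064961522 [[0.03, -1.0, 0.0], [-0.98, -0.03, -0.19], [0.19, 0.0, -0.98]] [-0.04   0.519  1.201]
base [255. 180.] 0.9 [ 0.564 -0.038  0.037]
base [346. 184.] 0.39 [ 0.568 -0.363 -0.003]
pivot [240. 170.] 0.59 [0.598 0.011 0.035]
post [257. 188.] 0.91 [ 0.531 -0.049  0.046]
post [365. 162.] 0.39 [ 0.637 -0.418  0.03 ]
stop_block [277. 153.] 0.56 [ 0.655 -0.114  0.05 ]
stop_block [218. 153.] 0.48 [0.658 0.09  0.032]
[... 315 characters left out ...]
.076 0.029]
cone_nozzle [362. 164.] 0.43 [ 0.64  -0.415  0.008]
side 346.63849327703645 [[0.98, -0.18, 0.0], [-0.08, -0.45, -0.89], [0.16, 0.88, -0.45]] [-0.516  0.084  1.041]
base [273. 213.] 0.75 [ 0.564 -0.096  0.04 ]
pivot [279. 195.] 0.68 [0.61  0.004 0.043]
post [258. 211.] 0.88 [ 0.53  -0.053  0.026]
stop_block [304. 221.] 0.61 [ 0.652 -0.134  0.026]
board [277. 200.] 0.7 [ 0.599 -0.015  0.039]
wedge [224. 167.] 0.55 [0.467 0.354 0.009]
tape_roll [296. 280.] 0.55 [ 0.544 -0.403  0.046]
dark_block [340. 298.] 0.51 [ 0.635 -0.442  0.014]
dark_block [296. 280.] 0.32 [ 0.543 -0.407  0.048]
steel_plate [286. 187.] 0.54 [0.652 0.083 0.031]
cone_nozzle [340. 302.] 0.67 [ 0.632 -0.445  0.009]
```

View pics/top0.png

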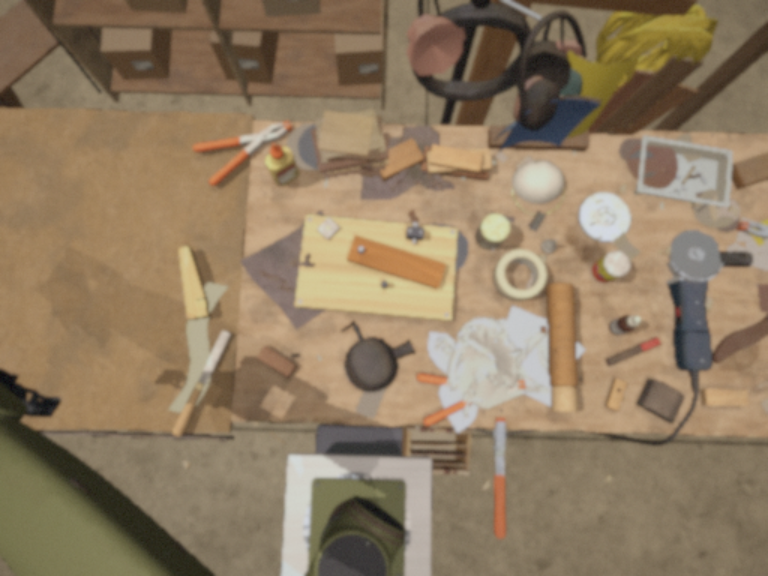

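```bash
python3 - <<'E'
from h import *
for n in ["top","side"]:
    im=dict(np.load(f"{n}0.npz")); P=pts(im); np.save(f"{n}P.npy",P)
    def rect(name,m):
        q=P[m][:,:2].astype(np.float32); 
        lab=cv2.connectedComponents(m.astype(np.uint8))[1]
        k=np.argmax(np.bincount(lab[m])[1:])+1
        m=lab==k
        q=P[m][:,:2].astype(np.float32)
        (c,wh,a)=cv2.minAreaRect(q); print(n,name,m.sum(),np.round(c,4),np.round(wh,4),round(a,2),"z",np.median(P[m][:,2]))
    X,Y,Z=P[...,0],P[...,1],P[...,2]
    fix=(X>.4)&(X<.75)&(Y>-.27)&(Y<.2)
    rect("base+",fix&(Z>.015)&(Z<.1))
    rect("basetop",fix&(Z>.017)&(Z<.027))
    rect("board",fix&(Z>.035)&(Z<.0435))
    w=(X>.3)&(X<.62)&(Y>.23)&(Y<.5)&(Z>.02)&(Z<.045)
    rect("wedge",w)
    rect("wedgetail?",(Z>.02)&(Z<.045)&(X<.62)&(X>.25)&(Y>.1)&(Y<.25))
E
```

```text
top base+ 6487 [ 0.5773 -0.0295] [0.409  0.2268] 86.42 z 0.022302567435996814
top basetop 4793 [ 0.5749 -0.0309] [0.4048 0.2213] 86.29 z 0.021444639640108648
top board 975 [ 0.5833 -0.0699] [0.2196 0.0615] 73.66 z 0.039218670229204014
top wedge 563 [0.5252 0.3963] [0.1702 0.0478] 13.79 z 0.028694007027860964
top wedgetail? 464 [0.5469 0.133 ] [0.1454 0.0663] 2.31 z 0.022556109350038545
side base+ 4143 [ 0.574  -0.0567] [0.4193 0.225 ] 87.32 z 0.022493220812385844
side basetop 2971 [ 0.574  -0.0412] [0.3876 0.2194] 86.22 z 0.022000687875486955
side board 719 [ 0.5837 -0.072 ] [0.2251 0.0599] 73.69 z 0.0399463204037387
side wedge 210 [0.5252 0.3945] [0.1695 0.0518] 13.1 z 0.028805202754638843
side wedgetail? 256 [0.5473 0.1279] [0.0555 0.144 ] 89.69 z 0.0222463325297826
```

The top view shows the fixture at about (375,265). The board runs (350,245)–(445,275), the post is at (386,285), the stop block at (415,232), and the wedge at (193,285) with a knife-like thing lying below it. Next, crops with fitted outlines.

```bash
cat >> h.py <<'E'
def rot(a): return np.array([[np.cos(a),-np.sin(a)],[np.sin(a),np.cos(a)]])
def tri(names):  # rays from both cameras -> nothing
    pass
def fit_outline(P,mask,poly_fn,x0):
    from scipy.optimize import minimize
    import numpy as np
    q=P[mask][:,:2]
    return q
E
python3 - <<'E'
from h import *
im=dict(np.load("top0.npz")); P=pts(im); X,Y,Z=P[...,0],P[...,1],P[...,2]
# robust base fit: iterate
yaw=-0.064; c=np.array([.574,-.031])
m=(Z>.015)&(Z<.1)&(X>.4)&(X<.75)&(Y>-.27)&(Y<.2)
for it in range(4):
    q=(P[m][:,:2]-c)@rot(yaw)
    ed=[]
    bins=np.arange(-.15,.15,.006)
    L=[];R=[]
    for b in bins:
        s=q[(abs(q[:,1]-b)<.003)&(abs(q[:,0])<.125)]
        if len(s)>3: L.append((b,s[:,0].min()));R.append((b,s[:,0].max()))
    L=np.array(L);R=np.array(R)
    def fit(A):
        p=np.polyfit(A[:,0],A[:,1],1)
        for _ in range(5):
            rr=A[:,1]-np.polyval(p,A[:,0]); k=abs(rr)<.004+.0*rr
            if k.sum()>5: p=np.polyfit(A[k,0],A[k,1],1)
        return p
    pl,pr=fit(L),fit(R)
    T=[];B=[]
    for b in np.arange(-.09,.09,.006):
        s=q[(abs(q[:,0]-b)<.003)&(abs(q[:,1])<.195)]
        B.append(s[:,1].min());T.append(s[:,1].max())
    print(np.round([pl,pr],4).tolist(),np.median(B),np.median(T),yaw,c)
    yaw-= (pl[0]+pr[0])/2
    c=c+rot(yaw)@np.array([(pl[1]+pr[1])/2,(np.median(B)+np.median(T))/2])
for q,pt in dict(pivot=(.03,.04),post=(-.044,-.02),stop=(.082,-.08)).items(): print(q,np.round(c+rot(yaw)@np.array(pt),4))
def crop(x0,x1,y0,y1,s,name,polys=[]):
    g=cv2.resize(im["img"][y0:y1,x0:x1,::-1],None,fx=s,fy=s,interpolation=cv2.INTER_CUBIC)
    for p,col in polys:
        uv=(proj(im,p)-[x0,y0]+.5)*s
        cv2.polylines(g,[uv.astype(np.int32)],True,col,1)
    return g
def W(pl,z): 
    return np.array([[*(c+rot(yaw)@np.array(p)),z] for p in pl])
def circ(p,r,z): return W([(p[0]+r*np.cos(t),p[1]+r*np.sin(t)) for t in np.linspace(0,6.28,20)],z)
polys=[(W([(-.11,-.18),(.11,-.18),(.11,.18),(-.11,.18)],.022),(255,0,0)),
 (circ((.03,.04),.007,.056),(0,0,255)),(circ((-.044,-.02),.008,.048),(0,0,255)),
 (W([(.07,-.1),(.094,-.1),(.094,-.06),(.07,-.06)],.052),(0,255,0))]
pv=c+rot(yaw)@np.array([.03,.04]); by=np.radians(73.66-90)
bp=np.array([[*(pv+rot(by)@np.array(p)),.04] for p in [(-.03,-.195),(.03,-.195),(.03,.025),(-.03,.025)]])
polys.append((bp,(255,0,255)))
a=crop(190,315,135,220,6,"f",polys); cv2.imwrite("pics/fix.png",a)
cv2.imwrite("pics/wedge.png",crop(95,175,150,300,4,"w"))
for d in ["wedge"]:
    for e in spotter.regions_of(d,"top")[:2]: print(e["extent"],e["confidence"])
E
```

```text
[[-0.0012, -0.1087], [-0.0003, 0.1086]] -0.1749851909211958 0.1832396644239767 -0.064 [ 0.574 -0.031]
[[0.0003, -0.1086], [-0.0001, 0.1086]] -0.17918542191495956 0.17916009994595816 -0.06324015602629648 [ 0.57424785 -0.02688019]
[[0.0002, -0.1086], [-0.0001, 0.1086]] -0.17917833499271313 0.17916469133298848 -0.06336892253563958 [ 0.57427886 -0.02689485]
[[0.0002, -0.1086], [-0.0002, 0.1086]] -0.17917313904201576 0.179169158536213 -0.06340646727062149 [ 0.57428401 -0.02690201]
pivot [0.6068 0.0111]
post [ 0.5291 -0.0441]
stop [ 0.651  -0.1119]
[120.6, 164.5, 20.8, 49.8] 0.64
```

View pics/fix.png

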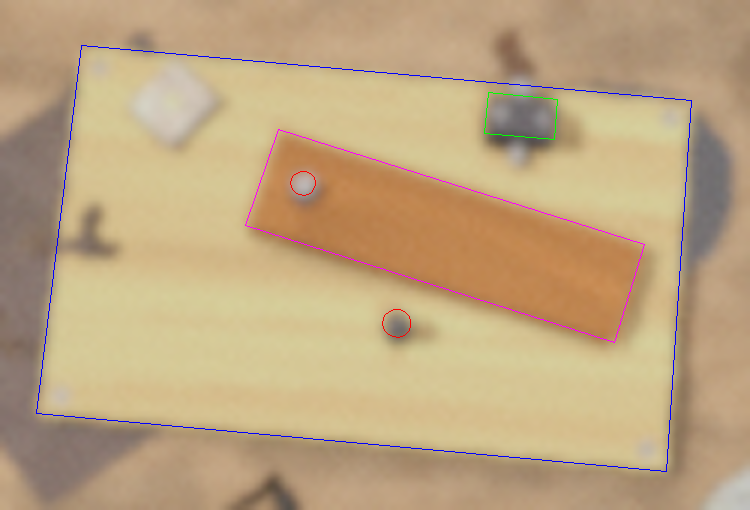

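View pics/wedge.png

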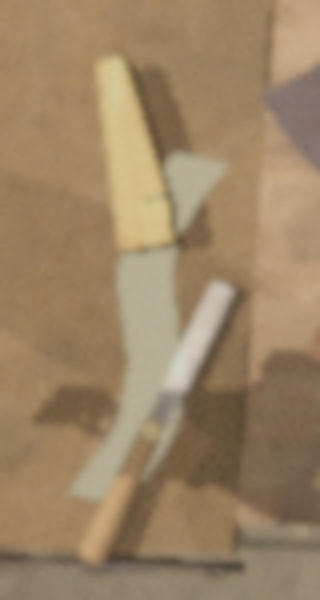

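The outlines of base, pivot, post, stop block and board fit to within about 2 mm. The wedge lies upright on the bench: thin end to +x at crop (112,58), tail at (147,247), straight side to the left. That gives a wedge yaw of about +95°. I'll fit it and plan the first moves.

```bash
cat > h2.py <<'E'
from h import *
from scipy.spatial.transform import Rotation as Ro
from scipy.optimize import minimize
C=np.array([.5735,-.0269]); YAW=-.0634
def b2w(p): return C+rot(YAW)@np.asarray(p)
def w2b(p): return rot(YAW).T@(np.asarray(p)-C)
WP=np.array([(-.023,.02),(.023,.02),(.023,-.15),(-.001,-.15),(-.023,-.02)],np.float32)
BP=np.array([(-.03,-.195),(.03,-.195),(.03,.025),(-.03,.025)],np.float32)
def fitpoly(q,poly,x0):
    def cost(p):
        l=((q-p[:2])@rot(p[2])).astype(np.float32)*1000
        d=np.array([cv2.pointPolygonTest(poly*1000,(float(a),float(b)),True) for a,b in l])
        return np.sum(np.minimum(np.maximum(-d,0),6)**2)/len(d)+ 1e-9
    # equal-area: outside penalty + hull coverage
    def full(p):
        V=poly@rot(p[2]).T+p[:2]
        from scipy.spatial import cKDTree
        e=np.concatenate([np.linspace(V[i],V[(i+1)%len(V)],15) for i in range(len(V))])
        dd=np.minimum(T.query(e)[0]*1000,6)
        return cost(p)+np.mean(dd**2)
    from scipy.spatial import cKDTree
    T=cKDTree(q)
    return minimize(full,x0,method="Nelder-Mead",options=dict(initial_simplex=np.array(x0)+np.array([[0,0,0],[.008,0,0],[0,.008,0],[0,0,.06]]),maxiter=150))
def to(xy,z,phi=None):
    s=sensors.get_state(); R=Ro.from_rotvec(s["tool_rot"]).as_matrix(); p=s["tool_pos"]
    ph=np.arctan2(R[1,1],R[0,1]); 
    if phi is None: phi=ph
    d=np.array([*xy,z])-p
    x=np.array([np.cos(phi+np.pi/2),np.sin(phi+np.pi/2)]);y=np.array([np.cos(phi),np.sin(phi)])
    print("now",np.round(p,4),"phi deg",round(np.degrees(ph),2),"tilt",np.round(R[:2,2],3),"F",np.round(s["wrist_force"],1),"t",round(s["clock"],2),"w",round(s["width"],4))
    print("  turn wz units",round(-(phi-ph)/(np.pi/2),4),"then shift units",np.round([d[:2]@x/.25,d[:2]@y/.25,-d[2]/.25],4))
E
python3 - <<'E'
from h2 import *
for n in ["top","side"]:
    im=dict(np.load(f"{n}0.npz")); P=pts(im); X,Y,Z=P[...,0],P[...,1],P[...,2]
    m=(X>.4)&(X<.65)&(Y>.3)&(Y<.48)&(Z>.025)&(Z<.045)
    q=P[m][:,:2]; r_=fitpoly(q,WP,[.465,.38,1.65]); print(n,m.sum(),np.round(np.percentile(Z[m],[10,50,90]),4),r_.x,r_.fun)
    if n=="top":
        np.save("wfit.npy",r_.x)
to(b2w((-.08,-.135)),.029,YAW)
E
```

```text
top 508 [0.0264 0.029  0.0323] [0.46138813 0.38033274 1.78307351] 5.674727537238847
side 168 [0.0268 0.0293 0.0313] [0.46386206 0.37844122 1.79366894] 16.247586739120802
now [0.2738 0.5895 0.2313] phi deg 65.09 tilt [-0. -0.] F [-0.3  0.5 -0.7] t 1.15 w 0.0854
  turn wz units 0.7636 then shift units [-2.9247  1.0325  0.8093]
```

move_arm:
  rows: [0,0,0,0,0,0.0764,1,0,0,0,0,0,0.0764,1,0,0,0,0,0,0.0764,1,0,0,0,0,0,0.0764,1,0,0,0,0,0,0.0764,1,0,0,0,0,0,0.0764,1,0,0,0,0,0,0.0764,1,0,0,0,0,0,0.0764,1,0,0,0,0,0,0.0764,1,0,0,0,0,0,0.0764,1]
  newtons: 40

```text
clock: 1.98
tool_pos: [0.2738, 0.5895, 0.2313]
tool_rot: [-2.298, -2.142, 0.0]
wrist_force: [0.0, 0.4, 0.9]
width: 0.0
finger_force: 0.0
```

move_arm:
  rows: [-0.146,0.052,0,0,0,0,1,-0.146,0.052,0,0,0,0,1,-0.146,0.052,0,0,0,0,1,-0.146,0.052,0,0,0,0,1,-0.146,0.052,0,0,0,0,1,-0.146,0.052,0,0,0,0,1,-0.146,0.052,0,0,0,0,1,-0.146,0.052,0,0,0,0,1,-0.146,0.052,0,0,0,0,1,-0.146,0.052,0,0,0,0,1]

```text
clock: 2.82
tool_pos: [0.3802, 0.2152, 0.2316]
tool_rot: [2.291, 2.149, 0.001]
wrist_force: [1.0, 0.7, -0.0]
width: -0.0003
finger_force: 0.0
```

move_arm:
  rows: [-0.146,0.052,0,0,0,0,1,-0.146,0.052,0,0,0,0,1,-0.146,0.052,0,0,0,0,1,-0.146,0.052,0,0,0,0,1,-0.146,0.052,0,0,0,0,1,-0.146,0.052,0,0,0,0,1,-0.146,0.052,0,0,0,0,1,-0.146,0.052,0,0,0,0,1,-0.146,0.052,0,0,0,0,1,0,0,0,0,0,0,1]

```text
clock: 3.65
tool_pos: [0.4768, -0.1238, 0.2316]
tool_rot: [2.296, 2.141, -0.002]
wrist_force: [0.5, 0.2, -0.2]
width: -0.0001
finger_force: 0.0
```

```bash
python3 - <<'E'
from h2 import *
to(b2w((-.08,-.135)),.029,YAW)
E
```

```text
now [ 0.4768 -0.1238  0.2316] phi deg -4.01 tilt [ 0.001 -0.002] F [ 0.5  0.2 -0.2] t 3.65 w -0.0001
  turn wz units -0.0042 then shift units [-0.1287  0.0414  0.8103]
```

move_arm:
  rows: [-0.065,0.02,0.13,0,0,-0.0042,1,-0.064,0.021,0.13,0,0,0,1,0,0,0.14,0,0,0,1,0,0,0.14,0,0,0,1,0,0,0.14,0,0,0,1,0,0,0.09,0,0,0,1,0,0,0.04,0,0,0,1,0,0,0,0,0,0,1]

```text
clock: 4.32
tool_pos: [0.4821, -0.1502, 0.0262]
tool_rot: [-2.28, -2.153, 0.003]
wrist_force: [-0.2, 0.5, 0.1]
width: 0.0001
finger_force: 0.0
```

move_arm:
  rows: [0,0.02,0,0,0,0,1,0,0.02,0,0,0,0,1,0,0.02,0,0,0,0,1,0,0.02,0,0,0,0,1,0,0.016,0,0,0,0,1,0,0.012,0,0,0,0,1,0,0.012,0,0,0,0,1,0,0.012,0,0,0,0,1]

```text
clock: 4.98
tool_pos: [0.517, -0.1532, 0.0288]
tool_rot: [-2.284, -2.157, 0.002]
wrist_force: [-3.4, -1.4, 2.7]
width: -0.0001
finger_force: 1.5
```

move_arm:
  rows: [0,0.012,0,0,0,0,1,0,0.012,0,0,0,0,1,0,0.012,0,0,0,0,1]

```text
clock: 5.23
tool_pos: [0.526, -0.1537, 0.0286]
tool_rot: [-2.284, -2.156, 0.001]
wrist_force: [-2.2, -0.9, 1.1]
width: -0.0002
finger_force: 1.0
```

move_arm:
  rows: [0,0.012,0,0,0,0,1,0,0.012,0,0,0,0,1,0,0.008,0,0,0,0,1,0,0.006,0,0,0,0,1,0,0.004,0,0,0,0,1]

```text
clock: 5.65
tool_pos: [0.5368, -0.1542, 0.0288]
tool_rot: [-2.284, -2.157, 0.0]
wrist_force: [-2.8, -0.7, 0.4]
width: 0.0
finger_force: 0.9
```

move_arm:
  rows: [0,0.004,0,0,0,0,1,0,0.004,0,0,0,0,1,0,0.004,0,0,0,0,1]

```text
clock: 5.9
tool_pos: [0.5396, -0.1544, 0.0288]
tool_rot: [-2.284, -2.157, 0.0]
wrist_force: [-1.6, -1.0, 0.5]
width: -0.0
finger_force: 0.9
```

move_arm:
  rows: [0,0.004,0,0,0,0,1,0,0.004,0,0,0,0,1,0,0.004,0,0,0,0,1]

```text
clock: 6.15
tool_pos: [0.5426, -0.1546, 0.0288]
tool_rot: [2.284, 2.157, -0.0]
wrist_force: [-1.9, -2.1, 1.1]
width: 0.0
finger_force: 1.0
```

move_arm:
  rows: [0,0.004,0,0,0,0,1,0,0.004,0,0,0,0,1,0,0.004,0,0,0,0,1]

```text
clock: 6.4
tool_pos: [0.5457, -0.1548, 0.0289]
tool_rot: [2.284, 2.157, -0.0]
wrist_force: [-2.1, -1.3, 0.8]
width: 0.0001
finger_force: 1.1
```

move_arm:
  rows: [0,0.004,0,0,0,0,1,0,0.004,0,0,0,0,1]

```text
clock: 6.57
tool_pos: [0.5477, -0.1549, 0.0288]
tool_rot: [-2.284, -2.157, 0.0]
wrist_force: [-2.8, -1.8, 0.3]
width: -0.0001
finger_force: 1.1
```

move_arm:
  rows: [0,0.004,0,0,0,0,1,0,0.004,0,0,0,0,1]

```text
clock: 6.73
tool_pos: [0.5496, -0.155, 0.0288]
tool_rot: [2.284, 2.157, -0.0]
wrist_force: [-2.1, -1.6, 0.8]
width: 0.0001
finger_force: 1.1
```

move_arm:
  rows: [0,0.004,0,0,0,0,1,0,0.003,0,0,0,0,1]

```text
clock: 6.9
tool_pos: [0.5514, -0.1551, 0.0288]
tool_rot: [2.284, 2.157, 0.0]
wrist_force: [-2.5, -1.7, 1.0]
width: 0.0001
finger_force: 1.1
```

move_arm:
  rows: [0,0.003,0,0,0,0,1,0,0.003,0,0,0,0,1]

```text
clock: 7.07
tool_pos: [0.5525, -0.1552, 0.0288]
tool_rot: [-2.284, -2.156, 0.001]
wrist_force: [-6.1, -2.6, 3.4]
width: -0.0004
finger_force: 2.8
```

move_arm:
  rows: [0,0.003,0,0,0,0,1,0,0.003,0,0,0,0,1]

```text
clock: 7.23
tool_pos: [0.5529, -0.1553, 0.0287]
tool_rot: [-2.282, -2.155, 0.005]
wrist_force: [-9.9, -2.6, 5.7]
width: 0.0001
finger_force: 5.5
```

move_arm:
  rows: [0,0,0,0,0,0,1,0,0,0,0,0,0,1,0,0,0,0,0,0,1,0,0,0,0,0,0,1,0,0,0,0,0,0,1]

```text
clock: 7.65
tool_pos: [0.5528, -0.1553, 0.0287]
tool_rot: [-2.282, -2.155, 0.004]
wrist_force: [-7.6, -1.9, 4.7]
width: 0.0002
finger_force: 4.6
```

```bash
python3 - <<'E'
from h2 import *
def board(n):
    im=get_image(n); P=pts(im); X,Y,Z=P[...,0],P[...,1],P[...,2]
    np.savez(f"{n}1.npz",**im)
    m=(X>.5)&(X<.72)&(Y>-.27)&(Y<.1)&(Z>.034)&(Z<.044)
    # take brown pixels only
    lab=cv2.connectedComponents(m.astype(np.uint8))[1]; m=lab==np.argmax(np.bincount(lab[m])[1:])+1 if m.any() else m
    f=fitpoly(P[m][:,:2],BP,[.6058,.0111,-.07]); print(n,m.sum(),f.x,f.fun)
board("top");board("side")
s=sensors.get_state(); print(s["wrist_force"],s["tool_pos"])
from h2 import *
im=dict(np.load("top0.npz")); P=pts(im); X,Y,Z=P[...,0],P[...,1],P[...,2]
print("bench z near wedge",np.median(Z[(X>.4)&(X<.6)&(Y>.42)&(Y<.5)]),np.median(Z[(X>.45)&(X<.6)&(Y>.25)&(Y<.33)]))
w=np.load("wfit.npy")
g=cv2.resize(im["img"][150:230,95:175,::-1],None,fx=7,fy=7,interpolation=cv2.INTER_CUBIC)
for z,col in[(.034,(0,0,255))]:
    V=WP@rot(w[2]).T+w[:2]; uv=(proj(im,np.c_[V,np.full(5,z)])-[95,150]+.5)*7
    cv2.polylines(g,[uv.astype(np.int32)],True,col,1)
cv2.imwrite("pics/wfit.png",g)
E
```

```text
top 633 [ 0.60583581  0.01083966 -0.05870242] 17.501066604309766
side 403 [ 0.60440795  0.01147897 -0.06039718] 28.54955456280114
[-7.68902712 -2.37558518  5.16341585] [ 0.55280706 -0.15535308  0.02869341]
bench z near wedge -0.008587305696083535 -0.0038072485618280195
```

View pics/wfit.png

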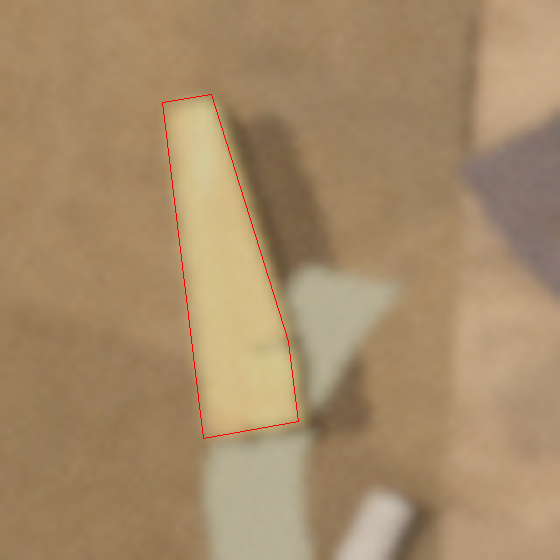

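The overlay fits the wedge within about 1.5 mm (offset slightly left and up), so I take its origin at (0.460, 0.379) with yaw 1.783. The board is seated at yaw about -0.060. Now I retreat and go to the wedge.

move_arm:
  rows: [0,-0.02,0,0,0,0,1,0,-0.06,0,0,0,0,1,0,-0.06,-0.1,0,0,0,1,0,0,-0.15,0,0,0,1,0,0,-0.15,0,0,0,1,0,0,-0.15,0,0,-0.0784,0.25,0,0,-0.1,0,0,-0.0784,0.25,0,0,0,0,0,-0.0784,0.25,0,0,0,0,0,-0.0784,0.25,0,0,0,0,0,-0.0784,0.25]

```text
clock: 8.58
tool_pos: [0.5204, -0.1529, 0.1927]
tool_rot: [1.513, 2.749, 0.003]
wrist_force: [-0.2, -0.7, -0.9]
width: 0.0606
finger_force: 0.0
```

move_arm:
  rows: [0,0,0,0,0,-0.0784,0.25,0,0,0,0,0,-0.0784,0.25,0,0,0,0,0,-0.0784,0.25,0,0,0,0,0,-0.0784,0.25,0,0,0,0,0,-0.0784,0.25,0,0,0,0,0,-0.0784,0.25,0,0,0,0,0,-0.0784,0.25,0,0,0,0,0,-0.0784,0.25,0,0,0,0,0,-0.0784,0.25,0,0,0,0,0,-0.0784,0.25]

```text
clock: 9.42
tool_pos: [0.5199, -0.1528, 0.1914]
tool_rot: [-0.353, 3.12, 0.001]
wrist_force: [-0.1, -0.7, 0.3]
width: 0.0641
finger_force: 0.0
```

```bash
python3 - <<'E'
from h2 import *
to((.456,.378),.1,1.783)
E
```

```text
now [ 0.5199 -0.1528  0.1914] phi deg 102.91 tilt [0.002 0.001] F [-0.1 -0.7  0.3] t 9.42 w 0.0641
  turn wz units 0.0084 then shift units [-0.1973  2.1292  0.3657]
```

move_arm:
  rows: [-0.014,0.152,0,0,0,0.0084,0.25,-0.014,0.152,0,0,0,0,0.25,-0.014,0.152,0,0,0,0,0.25,-0.014,0.152,0,0,0,0,0.25,-0.014,0.152,0,0,0,0,0.25,-0.014,0.152,0,0,0,0,0.25,-0.014,0.152,0,0,0,0,0.25,-0.014,0.152,0,0,0,0,0.25,-0.014,0.152,0,0,0,0,0.25,-0.014,0.152,0,0,0,0,0.25]

```text
clock: 10.25
tool_pos: [0.475, 0.2284, 0.1917]
tool_rot: [-0.323, 3.123, 0.003]
wrist_force: [0.8, -0.4, -0.1]
width: 0.0641
finger_force: 0.0
```

move_arm:
  rows: [-0.014,0.152,0.05,0,0,0,0.25,-0.014,0.152,0.05,0,0,0,0.25,-0.014,0.152,0.1,0,0,0,0.25,-0.014,0.152,0.1,0,0,0,0.25,0,0,0.05,0,0,0,0.25,0,0,0,0,0,0,0.25]

```text
clock: 10.75
tool_pos: [0.4561, 0.3715, 0.104]
tool_rot: [0.327, -3.119, 0.003]
wrist_force: [-0.7, -0.6, -0.2]
width: 0.0643
finger_force: 0.0
```

```bash
python3 - <<'E'
from h2 import *
to((.456,.378),.009,1.783)
E
```

```text
now [0.4561 0.3715 0.104 ] phi deg 101.97 tilt [-0.006 -0.003] F [-0.7 -0.6 -0.2] t 10.75 w 0.0643
  turn wz units -0.0021 then shift units [-0.0052  0.0255  0.3802]
```

move_arm:
  rows: [-0.005,0.025,0.1,0,0,-0.002,0.25,0,0,0.12,0,0,0,0.25,0,0,0.1,0,0,0,0.25,0,0,0.05,0,0,0,0.25,0,0,0.01,0,0,0,0.25,0,0,0,0,0,0,0.25]

```text
clock: 11.25
tool_pos: [0.4591, 0.3767, 0.0133]
tool_rot: [0.326, -3.124, -0.0]
wrist_force: [0.1, 0.4, 0.5]
width: 0.0639
finger_force: 0.0
```

move_arm:
  rows: [0,0,0,0,0,0,0.6,0,0,0,0,0,0,1,0,0,0,0,0,0,1,0,0,0,0,0,0,1,0,0,0,0,0,0,1,0,0,0,0,0,0,1]
  newtons: 50

```text
clock: 11.75
tool_pos: [0.4606, 0.3783, 0.0159]
tool_rot: [-0.327, 3.12, 0.003]
wrist_force: [0.1, -1.6, 7.4]
width: 0.0443
finger_force: 52.2
```

move_arm:
  rows: [0,0,-0.05,0,0,0,1,0,0,-0.12,0,0,0,1,0,0,-0.16,0,0,0,1,0,0,-0.12,0,0,0,1,0,0,0,0,0,0,1]

```text
clock: 12.17
tool_pos: [0.4626, 0.38, 0.1349]
tool_rot: [-0.327, 3.112, 0.01]
wrist_force: [0.9, 1.4, -0.1]
width: 0.0447
finger_force: 51.4
```

```bash
python3 - <<'E'
from h2 import *
to(b2w((-.023,.14)),.12,YAW)
im=get_image("side"); cv2.imwrite("pics/held.png",cv2.resize(im["img"][60:260,150:400,::-1],(750,600)))
E
```

```text
now [0.4626 0.38   0.1349] phi deg 101.98 tilt [0.012 0.008] F [ 0.9  1.4 -0.1] t 12.17 w 0.0447
  turn wz units 1.1735 then shift units [-1.0364  0.4539  0.0595]
```

View pics/held.png

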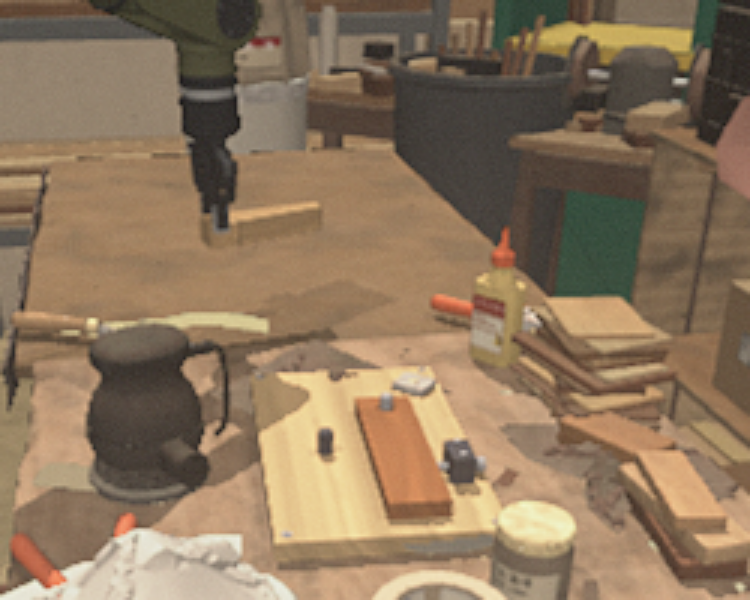

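The wedge is held in the gripper at held.png (260,220), thin end to the right. The board rests beside the screw, and a tall black mug stands in front of the fixture. Rotate, then travel above the fixture's pivot end.

move_arm:
  rows: [0,0,0,0,0,0.0782,1,0,0,0,0,0,0.0782,1,0,0,0,0,0,0.0782,1,0,0,0,0,0,0.0782,1,0,0,0,0,0,0.0782,1,0,0,0,0,0,0.0782,1,0,0,0,0,0,0.0782,1,0,0,0,0,0,0.0782,1,0,0,0,0,0,0.0782,1,0,0,0,0,0,0.0782,1]

```text
clock: 13.05
tool_pos: [0.4576, 0.3766, 0.124]
tool_rot: [-1.54, -2.736, 0.005]
wrist_force: [-0.4, 0.5, -1.8]
width: 0.0445
finger_force: 51.4
```

move_arm:
  rows: [0,0,0,0,0,0.0782,1,0,0,0,0,0,0.0782,1,0,0,0,0,0,0.0782,1,0,0,0,0,0,0.0782,1,0,0,0,0,0,0.0782,1,0,0,0,0,0,0,1]

```text
clock: 13.55
tool_pos: [0.4577, 0.3767, 0.1241]
tool_rot: [-2.292, -2.148, 0.005]
wrist_force: [-0.3, -0.5, -1.4]
width: 0.0446
finger_force: 51.3
```

```bash
python3 - <<'E'
from h2 import *
to(b2w((-.026,.225)),.12,YAW)
E
```

```text
now [0.4577 0.3767 0.1241] phi deg -3.71 tilt [-0.003 -0.002] F [-0.3 -0.5 -1.4] t 13.55 w 0.0446
  turn wz units -0.0009 then shift units [-0.6816  0.4606  0.0162]
```

move_arm:
  rows: [-0.114,0.077,0,0,0,0,1,-0.114,0.077,0,0,0,0,1,-0.114,0.077,0,0,0,0,1,-0.114,0.077,0,0,0,0,1,-0.114,0.077,0,0,0,0,1,-0.112,0.077,0,0,0,0,1,0,0,0,0,0,0,1,0,0,0,0,0,0,1]

```text
clock: 14.22
tool_pos: [0.5634, 0.1983, 0.1247]
tool_rot: [-2.29, -2.149, 0.002]
wrist_force: [-0.1, 0.2, -1.0]
width: 0.0445
finger_force: 51.5
```

```bash
python3 - <<'E'
from h2 import *
s=sensors.get_state(); p=s["tool_pos"]; print(p)
for n in ["top","side"]:
    im=get_image(n); np.savez(f"{n}2.npz",**im); P=pts(im); X,Y,Z=P[...,0],P[...,1],P[...,2]
    m=(X>.5)&(X<.66)&(Y>-.02)&(Y<.25)&(Z>p[2]-.03)&(Z<p[2]+.03)
    i=im["img"].astype(int); col=(i[...,0]>i[...,2]+25)
    print(n,m.sum(),(m&col).sum(),np.round(np.percentile(Z[m&col],[5,50,95]),3))
    q=P[m&col&(Z>p[2]+.005)][:,:2]
    f=fitpoly(q,WP,[p[0],p[1],YAW]); print(f.x,f.fun,w2b(f.x[:2]),"rel tcp",rot(YAW).T@(f.x[:2]-p[:2]))
    mm=(X>.5)&(X<.72)&(Y>-.27)&(Y<.03)&(Z>.034)&(Z<.044)
    lab=cv2.connectedComponents(mm.astype(np.uint8))[1]; mm=lab==np.argmax(np.bincount(lab[mm])[1:])+1
    f=fitpoly(P[mm][:,:2],BP,[.6058,.0111,-.06]); print("board",f.x,f.fun)
    x0,y0,sc=(200,120,6) if n=="top" else (190,130,5)
    g=cv2.resize(im["img"][y0:y0+90,x0:x0+125,::-1],None,fx=sc,fy=sc,interpolation=cv2.INTER_CUBIC)
    cv2.imwrite(f"pics/pre_{n}.png",g)
E
```

```text
[0.56341124 0.19825073 0.12471603]
top 509 509 [0.113 0.137 0.14 ]
[ 0.56132403  0.19892104 -0.04663276] 18.27514466683343 [-0.02645897  0.22459591] rel tcp [-0.00212549  0.00053673]
board [ 0.60660235  0.01761667 -0.07271315] 13.15967978241756
side 427 386 [0.108 0.136 0.139]
[ 0.56567351  0.19207139 -0.09212196] 11.552953493901974 [-0.02168425  0.21803558] rel tcp [ 0.00264923 -0.0060236 ]
board [ 0.60676858  0.00801565 -0.07592858] 15.162726817668675
```

View pics/pre_top.png

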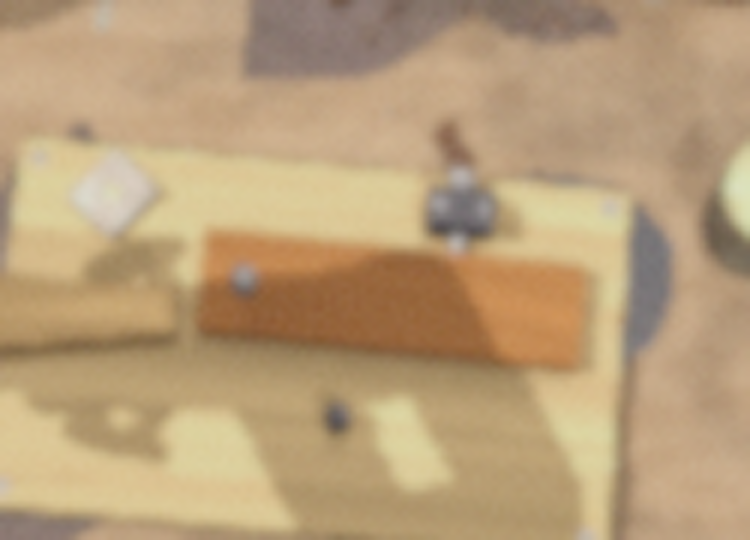

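Top view: the wedge comes in from the left with its thin end at (175,310). The board end is at (200,280), the post at (335,415), and the board touches the screw tip at (457,243). Lowering it to the base.

move_arm:
  rows: [0.02,-0.0024,0.1,0,0,0,1,0,0,0.1,0,0,0,1,0,0,0.08,0,0,0,1,0,0,0.03,0,0,0,1,0,0,0.01,0,0,0,1,0,0,0,0,0,0,1]

```text
clock: 14.82
tool_pos: [0.5625, 0.2056, 0.0453]
tool_rot: [-2.288, -2.152, 0.001]
wrist_force: [0.2, 0.0, -1.8]
width: 0.0444
finger_force: 51.5
```

move_arm:
  rows: [0,0,0.004,0,0,0,1,0,0,0.004,0,0,0,1,0,0,0,0,0,0,1]

```text
clock: 15.07
tool_pos: [0.564, 0.2053, 0.045]
tool_rot: [2.289, 2.15, 0.003]
wrist_force: [0.2, 0.2, -1.6]
width: 0.0445
finger_force: 51.5
```

move_arm:
  rows: [0,0,0.004,0,0,0,1,0,0,0.004,0,0,0,1,0,0,0,0,0,0,1]

```text
clock: 15.32
tool_pos: [0.5636, 0.2049, 0.0423]
tool_rot: [2.289, 2.15, 0.002]
wrist_force: [0.1, 0.7, -0.1]
width: 0.0444
finger_force: 51.7
```

move_arm:
  rows: [0,0,0.004,0,0,0,1,0,0,0.004,0,0,0,1,0,0,0,0,0,0,1]

```text
clock: 15.57
tool_pos: [0.564, 0.2053, 0.0413]
tool_rot: [2.289, 2.15, 0.002]
wrist_force: [-2.7, 1.1, 7.4]
width: 0.0446
finger_force: 52.4
```

move_arm:
  rows: [0,0,-0.003,0,0,0,1,-0.02,-0.003,0,0,0,0,1,-0.03,0,0,0,0,0,1,-0.03,0,0,0,0,0,1,-0.03,0,0,0,0,0,1,-0.03,0,0,0,0,0,1,-0.03,0,0,0,0,0,1,-0.03,0,0,0,0,0,1,-0.03,0,0,0,0,0,1,-0.03,0,0,0,0,0,1]

```text
clock: 16.4
tool_pos: [0.5598, 0.1403, 0.0422]
tool_rot: [2.29, 2.149, 0.007]
wrist_force: [-0.0, 4.4, 6.3]
width: 0.0447
finger_force: 52.3
```

move_arm:
  rows: [-0.03,0,0,0,0,0,1,-0.03,0,0,0,0,0,1,-0.03,0,0,0,0,0,1,-0.03,0,0,0,0,0,1,0,0,0,0,0,0,1]

```text
clock: 16.82
tool_pos: [0.5579, 0.1092, 0.0422]
tool_rot: [2.289, 2.148, 0.004]
wrist_force: [-0.6, -0.8, 7.7]
width: 0.0446
finger_force: 52.4
```

```bash
python3 - <<'E'
from h2 import *
s=sensors.get_state(); p=s["tool_pos"]; print(p,w2b(p[:2]))
to(b2w((-.025,.088)),p[2],YAW)
n="top"
im=get_image(n); np.savez(f"{n}3.npz",**im)
g=cv2.resize(im["img"][130:210,200:300,::-1],None,fx=7,fy=7,interpolation=cv2.INTER_CUBIC)
cv2.imwrite(f"pics/ins.png",g)
E
```

```text
[0.55786348 0.10916656 0.04217167] [-0.02422595  0.1348025 ]
now [0.5579 0.1092 0.0422] phi deg -3.65 tilt [0.003 0.   ] F [-0.6 -0.8  7.7] t 16.82 w 0.0446
  turn wz units -0.0002 then shift units [-0.1872 -0.0031 -0.    ]
```

View pics/ins.png

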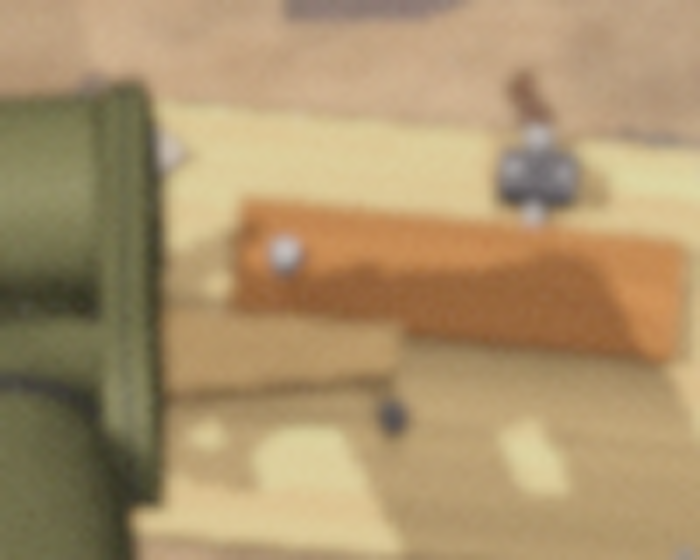

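The wedge's thin end is at (400,355), level with the post at (390,415). Its straight side runs along the board with free room to the post. Continuing inward.

move_arm:
  rows: [-0.02,-0.003,-0.002,0,0,0,1,-0.025,0,0,0,0,0,1,-0.025,0,0,0,0,0,1,-0.025,0,0,0,0,0,1,-0.025,0,0,0,0,0,1,0,0,0,0,0,0,1]

```text
clock: 17.37
tool_pos: [0.5548, 0.0792, 0.0422]
tool_rot: [2.289, 2.149, 0.003]
wrist_force: [-0.0, -0.2, 6.3]
width: 0.0445
finger_force: 52.4
```

move_arm:
  rows: [-0.02,0,0,0,0,0,1,-0.02,0,0,0,0,0,1,-0.015,0,0,0,0,0,1,0,0,0,0,0,0,1]

```text
clock: 17.7
tool_pos: [0.5539, 0.0659, 0.0422]
tool_rot: [2.29, 2.149, 0.004]
wrist_force: [-0.2, 0.6, 7.4]
width: 0.0451
finger_force: 52.4
```

move_arm:
  rows: [0,0,0,0,0,0,0.3,0,0,0,0,0,0,0.3,0,0,0,0,0,0,0.3,0,0,-0.04,0,0,0,0.3,0,0,-0.1,0,0,0,0.3,0,0,-0.12,0,0,0,0.3,0.06,0,0,0,0,0,1,0.06,0,0,0,0,0,1,0.08,0,0,0,0,0,1,0,0,0,0,0,0,1]

```text
clock: 18.53
tool_pos: [0.5561, 0.1186, 0.1067]
tool_rot: [-2.288, -2.153, -0.002]
wrist_force: [0.0, 0.2, -0.1]
width: 0.0115
finger_force: 0.0
```

```bash
python3 - <<'E'
from h2 import *
to(b2w((-.025,.140)),.036,YAW)
for n in ["top","side"]:
    im=get_image(n); np.savez(f"{n}4.npz",**im)
    P=pts(im);X,Y,Z=P[...,0],P[...,1],P[...,2]
    m=(X>.5)&(X<.62)&(Y>-.12)&(Y<.15)&(Z>.046)&(Z<.062)
    f=fitpoly(P[m][:,:2],WP,[.5539,.0659,YAW]); print(n,m.sum(),np.median(Z[m]),f.x,f.fun,w2b(f.x[:2]))
g=cv2.resize(dict(np.load("side4.npz"))["img"][150:240,210:330,::-1],None,fx=6,fy=6,interpolation=cv2.INTER_CUBIC)
cv2.imwrite(f"pics/rel.png",g)
E
```

```text
now [0.5561 0.1186 0.1067] phi deg -3.48 tilt [0.001 0.001] F [ 0.   0.2 -0.1] t 18.53 w 0.0115
  turn wz units 0.0017 then shift units [-0.0163  0.0063  0.2829]
top 587 0.05495059900208545 [ 0.55167718  0.06170595 -0.04689137] 6.007432499264821 [-0.02739283  0.0870453 ]
side 365 0.055646703264544906 [ 0.55319787  0.05876159 -0.06465723] 8.735718947424935 [-0.02568865  0.0842032 ]
```

View pics/rel.png

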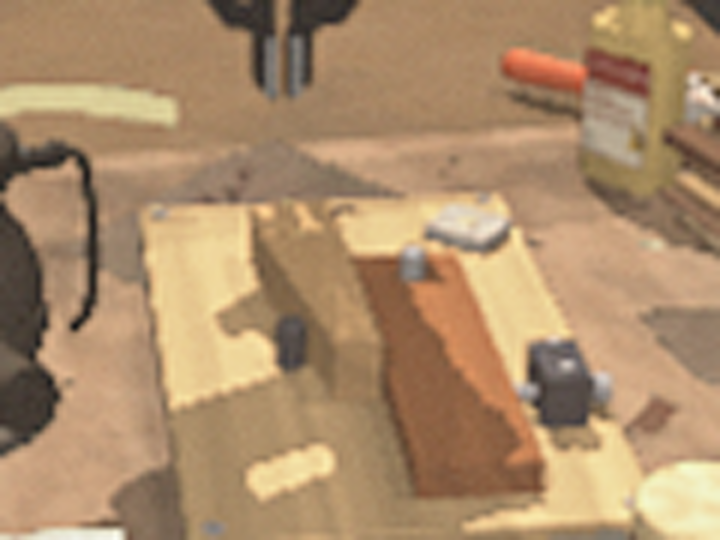

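The wedge stands flat between post (290,340) and board, with its top at z 0.055 as expected. The gripper is clear. Now lower the closed fingers behind the tail and push.

move_arm:
  rows: [0,0.006,0.09,0,0,0,1,0,0,0.09,0,0,0,1,0,0,0.07,0,0,0,1,0,0,0.033,0,0,0,1,0,0,0,0,0,0,1]

```text
clock: 19.05
tool_pos: [0.5554, 0.1154, 0.0326]
tool_rot: [-2.289, -2.148, 0.007]
wrist_force: [-0.4, -0.2, -0.4]
width: -0.0002
finger_force: 0.0
```

move_arm:
  rows: [-0.02,0,0,0,0,0,1,-0.02,0,0,0,0,0,1,-0.02,0,0,0,0,0,1,-0.02,0,0,0,0,0,1,-0.01,0,0,0,0,0,1]

```text
clock: 19.47
tool_pos: [0.5567, 0.093, 0.0362]
tool_rot: [2.29, 2.149, 0.002]
wrist_force: [-0.4, 0.5, -0.2]
width: -0.0001
finger_force: 0.0
```

move_arm:
  rows: [-0.01,0,0,0,0,0,1,-0.01,0,0,0,0,0,1,-0.01,0,0,0,0,0,1]

```text
clock: 19.72
tool_pos: [0.5558, 0.0863, 0.0355]
tool_rot: [2.29, 2.15, 0.001]
wrist_force: [0.3, 0.3, 0.4]
width: -0.0001
finger_force: 0.5
```

move_arm:
  rows: [-0.006,0,0,0,0,0,1,-0.006,0,0,0,0,0,1,-0.006,0,0,0,0,0,1]

```text
clock: 19.97
tool_pos: [0.5558, 0.0825, 0.0353]
tool_rot: [-2.29, -2.15, -0.003]
wrist_force: [2.3, 6.1, 0.5]
width: 0.0
finger_force: 2.9
```

move_arm:
  rows: [-0.005,0,0,0,0,0,1,-0.005,0,0,0,0,0,1,-0.005,0,0,0,0,0,1]

```text
clock: 20.22
tool_pos: [0.5565, 0.08, 0.0358]
tool_rot: [-2.29, -2.15, -0.008]
wrist_force: [4.0, 9.4, 1.0]
width: -0.0002
finger_force: 5.1
```

move_arm:
  rows: [-0.005,0,0,0,0,0,1,-0.005,0,0,0,0,0,1,-0.005,0,0,0,0,0,1]

```text
clock: 20.47
tool_pos: [0.5574, 0.0774, 0.0366]
tool_rot: [2.291, 2.15, 0.014]
wrist_force: [5.4, 14.2, 1.3]
width: 0.0003
finger_force: 7.2
```

move_arm:
  rows: [-0.004,0,0,0,0,0,1,-0.004,0,0,0,0,0,1,0,0,0,0,0,0,1]

```text
clock: 20.72
tool_pos: [0.558, 0.0758, 0.037]
tool_rot: [2.291, 2.149, 0.016]
wrist_force: [6.3, 14.5, 0.8]
width: 0.0004
finger_force: 7.3
```

```bash
python3 - <<'E'
from h2 import *
for n in ["top","side"]:
    im=get_image(n); np.savez(f"{n}5.npz",**im)
    P=pts(im);X,Y,Z=P[...,0],P[...,1],P[...,2]
    m=(X>.5)&(X<.62)&(Y>-.14)&(Y<.15)&(Z>.046)&(Z<.062)
    f=fitpoly(P[m][:,:2],WP,[.5539,.05,YAW]); print(n,m.sum(),np.median(Z[m]),f.x,f.fun,w2b(f.x[:2]))
s=sensors.get_state(); print(s["wrist_force"],s["tool_pos"],w2b(s["tool_pos"][:2]))
g=cv2.resize(dict(np.load("side5.npz"))["img"][150:240,210:330,::-1],None,fx=6,fy=6,interpolation=cv2.INTER_CUBIC)
cv2.imwrite(f"pics/jam.png",g)
E
```

```text
top 439 0.05572536937430647 [ 0.55278656  0.04825551 -0.05681536] 19.711900244922518 [-0.02543349  0.07369216]
side 395 0.056608969302965474 [ 0.55386323  0.04383671 -0.05611445] 8.131994875264649 [-0.02407902  0.06935046]
[ 5.68723589 14.30986382 -0.05674839] [0.55789693 0.07578425 0.03698083] [-0.02207754  0.10148938]
```

View pics/jam.png

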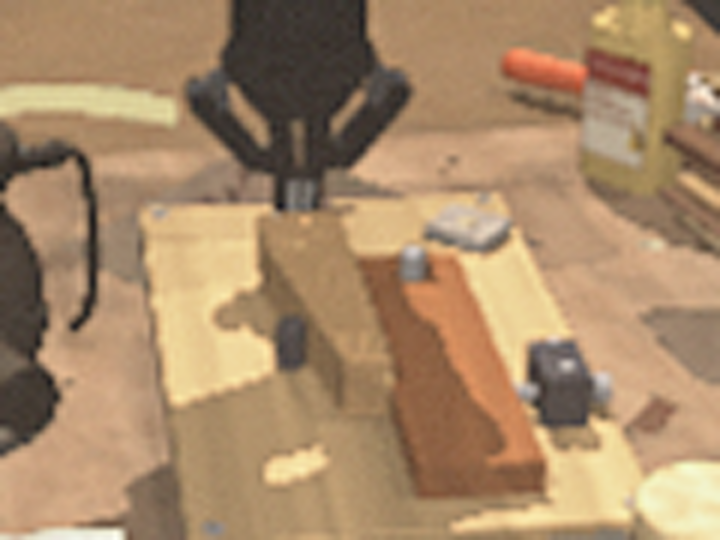

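Jam picture: the wedge tip is now at (360,400), past the post at (290,340), flat, with the board against the screw at (525,390). Pressing a little more.

move_arm:
  rows: [-0.005,-0.004,0,0,0,0,1,-0.005,0,0,0,0,0,1,0,0,0,0,0,0,1]

```text
clock: 21.07
tool_pos: [0.558, 0.0747, 0.0378]
tool_rot: [2.291, 2.148, 0.023]
wrist_force: [8.5, 20.0, 0.9]
width: -0.0002
finger_force: 9.9
```

move_arm:
  rows: [-0.004,0,0,0,0,0,1,-0.004,0,0,0,0,0,1,0,0,0,0,0,0,1]

```text
clock: 21.32
tool_pos: [0.5585, 0.0732, 0.0383]
tool_rot: [2.291, 2.148, 0.025]
wrist_force: [9.8, 21.1, 0.9]
width: 0.0003
finger_force: 10.8
```

move_arm:
  rows: [0,0,0,0,0,0,1,0.02,0,0,0,0,0,1,0.04,0,0,0,0,0,1,0.06,0,0,0,0,0,1,0.06,0,0,0,0,0,1,0,0,0,0,0,0,1]

```text
clock: 21.82
tool_pos: [0.5558, 0.1145, 0.0346]
tool_rot: [-2.288, -2.152, 0.001]
wrist_force: [0.2, 0.5, 0.2]
width: 0.0003
finger_force: 0.0
```

```bash
python3 - <<'E'
from h2 import *
for n in ["top","side"]:
    im=get_image(n); np.savez(f"{n}6.npz",**im)
    P=pts(im);X,Y,Z=P[...,0],P[...,1],P[...,2]
    m=(X>.5)&(X<.62)&(Y>-.14)&(Y<.09)&(Z>.046)&(Z<.062)
    f=fitpoly(P[m][:,:2],WP,[.5539,.05,YAW]); print(n,m.sum(),np.median(Z[m]),f.x,f.fun,w2b(f.x[:2]))
    mm=(X>.55)&(X<.72)&(Y>-.27)&(Y<.1)&(Z>.034)&(Z<.044)
    lab=cv2.connectedComponents(mm.astype(np.uint8))[1]; mm=lab==np.argmax(np.bincount(lab[mm])[1:])+1
    f=fitpoly(P[mm][:,:2],BP,[.6058,.0111,-.06]); print("board",f.x,f.fun)
s=sensors.get_state(); print(s["wrist_force"],s["tool_pos"],w2b(s["tool_pos"][:2]))
E
```

```text
top 589 0.055136379214398505 [ 0.55523587  0.04330406 -0.07247286] 5.150374482812893 [-0.02267539  0.06890584]
board [ 0.60822306  0.01214624 -0.07827376] 7.9751398614649744
side 378 0.05563652880737929 [ 0.55542347  0.03914679 -0.07000745] 8.372953350457621 [-0.02222477  0.06476881]
board [ 0.61311953  0.00844283 -0.11578046] 13.153840029405774
[0.24149537 0.14239304 1.05721841] [0.55572159 0.11297445 0.03459515] [-0.02660479  0.13846703]
```

```bash
python3 - <<'E'
from h2 import *
for k in [0,1,4,5,6]:
    for n in ["top","side"]:
        im=dict(np.load(f"{n}{k}.npz"))
        Lab=cv2.cvtColor(im["img"],cv2.COLOR_RGB2LAB).astype(float); 
        out=[]
        for t in [.0,-.04,-.07,-.1,-.13,-.16]:   # along base y; scan base x across +x edge at z=.04
            xs=np.arange(.035,.085,.0005)
            xs=np.arange(.03,.062,.0005) if True else xs
            W=np.array([[*b2w((x,t+.04)),.04] for x in xs]); uv=proj(im,W).astype(np.float32)
            a=cv2.remap(Lab[...,1].astype(np.float32),uv[:,0].reshape(1,-1),uv[:,1].reshape(1,-1),cv2.INTER_LINEAR)[0]
            a=cv2.GaussianBlur(a.reshape(1,-1),(9,1),2)[0]
            g=-np.gradient(a); i=np.argmax(g); out.append((round(xs[i]*1000,1)))
        print(k,n,out)
E
```

```text
0 top [np.float64(59.0), np.float64(51.5), np.float64(43.5), np.float64(36.0), np.float64(32.0), np.float64(34.0)]
0 side [np.float64(60.0), np.float64(53.0), np.float64(49.0), np.float64(41.0), np.float64(34.5), np.float64(37.0)]
1 top [np.float64(58.0), np.float64(58.5), np.float64(57.5), np.float64(57.0), np.float64(38.5), np.float64(48.5)]
1 side [np.float64(34.5), np.float64(55.5), np.float64(37.0), np.float64(59.5), np.float64(59.5), np.float64(60.0)]
4 top [np.float64(58.5), np.float64(58.5), np.float64(57.5), np.float64(57.0), np.float64(57.0), np.float64(56.0)]
4 side [np.float64(60.0), np.float64(59.5), np.float64(59.5), np.float64(60.0), np.float64(59.5), np.float64(59.5)]
5 top [np.float64(58.5), np.float64(58.5), np.float64(58.5), np.float64(57.0), np.float64(59.0), np.float64(59.0)]
5 side [np.float64(60.0), np.float64(59.5), np.float64(59.5), np.float64(59.5), np.float64(59.5), np.float64(59.5)]
6 top [np.float64(59.0), np.float64(58.0), np.float64(58.0), np.float64(57.0), np.float64(59.0), np.float64(55.5)]
6 side [np.float64(60.0), np.float64(59.5), np.float64(59.5), np.float64(59.5), np.float64(59.5), np.float64(59.5)]
```

The board edge lies where it lay when pushed on the screw, to within about 0.5 mm. The wedge is flush, about 64 mm past the post by the fit. One more centred push to confirm the jam.

move_arm:
  rows: [-0.03,0.016,0,0,0,0,1,-0.04,0,0,0,0,0,1,-0.03,0,0,0,0,0,1,-0.02,0,0,0,0,0,1,-0.015,0,0,0,0,0,1,-0.01,0,0,0,0,0,1]

```text
clock: 22.42
tool_pos: [0.5579, 0.0754, 0.0351]
tool_rot: [-2.292, -2.149, 0.0]
wrist_force: [0.2, 0.0, 0.9]
width: -0.0001
finger_force: 0.0
```

move_arm:
  rows: [-0.006,0,0,0,0,0,1,-0.006,0,0,0,0,0,1,0,0,0,0,0,0,1]

```text
clock: 22.67
tool_pos: [0.5579, 0.0734, 0.0352]
tool_rot: [-2.29, -2.15, -0.0]
wrist_force: [0.5, -0.2, 0.6]
width: 0.0004
finger_force: 0.0
```

move_arm:
  rows: [-0.006,0,0,0,0,0,1,-0.006,0,0,0,0,0,1,0,0,0,0,0,0,1]

```text
clock: 22.92
tool_pos: [0.5582, 0.0716, 0.0354]
tool_rot: [-2.29, -2.15, -0.004]
wrist_force: [2.0, 5.8, -0.6]
width: 0.0001
finger_force: 2.5
```

move_arm:
  rows: [-0.006,0,0,0,0,0,1,-0.006,0,0,0,0,0,1,0,0,0,0,0,0,1]

```text
clock: 23.17
tool_pos: [0.5584, 0.0699, 0.0358]
tool_rot: [-2.29, -2.149, -0.008]
wrist_force: [1.8, 10.1, -0.2]
width: 0.0004
finger_force: 5.0
```

move_arm:
  rows: [-0.006,0,0,0,0,0,1,-0.006,0,0,0,0,0,1,0,0,0,0,0,0,1]

```text
clock: 23.42
tool_pos: [0.5587, 0.0681, 0.0362]
tool_rot: [-2.289, -2.148, -0.012]
wrist_force: [3.2, 14.9, -0.4]
width: -0.0001
finger_force: 7.3
```

move_arm:
  rows: [-0.006,0,0,0,0,0,1,-0.006,0,0,0,0,0,1,0,0,0,0,0,0,1]

```text
clock: 23.67
tool_pos: [0.5592, 0.0662, 0.0366]
tool_rot: [-2.29, -2.147, -0.016]
wrist_force: [4.3, 18.4, -0.3]
width: 0.0001
finger_force: 9.4
```

move_arm:
  rows: [0,0,0,0,0,0,1,0,0,0,0,0,0,1,0,0,0,0,0,0,1]

```text
clock: 23.92
tool_pos: [0.5591, 0.0662, 0.0366]
tool_rot: [-2.289, -2.147, -0.015]
wrist_force: [3.8, 18.4, -0.0]
width: 0.0003
finger_force: 9.2
```

```bash
cat > m.py <<'E'
from h2 import *
import sys
k=sys.argv[1]
for n in ["top","side"]:
    im=get_image(n); np.savez(f"{n}{k}.npz",**im)
    P=pts(im);X,Y,Z=P[...,0],P[...,1],P[...,2]
    m=(X>.5)&(X<.62)&(Y>-.14)&(Y<.09)&(Z>.046)&(Z<.062)
    f=fitpoly(P[m][:,:2],WP,[.5539,.045,YAW]); print(n,m.sum(),np.median(Z[m]),f.x,f.fun,w2b(f.x[:2]))
# wedge tip comparison: thin-end y along base at wedge centreline, z=.056
for kk in ["5","6",k]:
  for n in ["top","side"]:
    im=dict(np.load(f"{n}{kk}.npz")); P=pts(im); Zp=P[...,2]
    q=np.c_[(P[...,:2].reshape(-1,2)-C)@rot(YAW),Zp.ravel()]
    s=q[(q[:,0]>-.022)&(q[:,0]<-.004)&(q[:,1]<0)&(q[:,1]>-.13)&(q[:,2]>.045)&(q[:,2]<.062)]
    print(kk,n,"tip y",np.round(np.sort(s[:,1])[:6],4))
E
python3 m.py 7
```

```text
top 421 0.055490485574522484 [ 0.55543144  0.03822222 -0.0733348 ] 19.371760895279518 [-0.02215824  0.0638466 ]
side 395 0.05626302901959237 [ 0.55806212  0.03426126 -0.09507221] 8.745840247346933 [-0.01928189  0.06006027]
5 top tip y [-0.0791 -0.079  -0.0764 -0.0761 -0.0761 -0.0756]
5 side tip y [-0.0824 -0.0823 -0.0821 -0.0814 -0.0813 -0.0811]
6 top tip y [-0.0798 -0.0796 -0.0792 -0.079  -0.0789 -0.0766]
6 side tip y [-0.086  -0.086  -0.0849 -0.0848 -0.0847 -0.0846]
7 top tip y [-0.0888 -0.0867 -0.0865 -0.086  -0.0858 -0.0854]
7 side tip y [-0.0939 -0.0934 -0.0928 -0.0918 -0.0913 -0.0907]
```

move_arm:
  rows: [0.02,0,0,0,0,0,1,0.04,0,0,0,0,0,1,0.02,0,0,0,0,0,1,0,0,0,0,0,0,1,0,0,0,0,0,0,1]

```text
clock: 24.43
tool_pos: [0.5581, 0.0815, 0.0349]
tool_rot: [-2.289, -2.151, 0.001]
wrist_force: [0.3, 0.0, -0.6]
width: -0.0001
finger_force: 0.0
```

```bash
python3 m.py 8; python3 -c "
from h2 import *
s=sensors.get_state(); print(s['tool_pos'],w2b(s['tool_pos'][:2]),s['wrist_force'])"
```

```text
top 500 0.05568943686554041 [ 0.55629736  0.03860202 -0.07834816] 15.877841614264604 [-0.02131812  0.0642805 ]
side 408 0.05613668858963203 [ 0.56062601  0.05157342 -0.12940844] 16.913632370656153 [-0.01782001  0.07750009]
5 top tip y [-0.0791 -0.079  -0.0764 -0.0761 -0.0761 -0.0756]
5 side tip y [-0.0824 -0.0823 -0.0821 -0.0814 -0.0813 -0.0811]
6 top tip y [-0.0798 -0.0796 -0.0792 -0.079  -0.0789 -0.0766]
6 side tip y [-0.086  -0.086  -0.0849 -0.0848 -0.0847 -0.0846]
8 top tip y [-0.0865 -0.0863 -0.0861 -0.0859 -0.0852 -0.0832]
8 side tip y [-0.0919 -0.0916 -0.0912 -0.0908 -0.0903 -0.09  ]
[0.55815368 0.08115594 0.03494288] [-0.02216165  0.10686654] [0.1018154  0.02470134 0.14618819]
```

move_arm:
  rows: [-0.02,0,0,0,0,0,1,-0.016,0,0,0,0,0,1,-0.008,0,0,0,0,0,1,0,0,0,0,0,0,1]

```text
clock: 24.87
tool_pos: [0.5576, 0.0697, 0.0352]
tool_rot: [2.291, 2.149, -0.0]
wrist_force: [-0.8, 0.3, -0.1]
width: -0.0002
finger_force: 0.0
```

move_arm:
  rows: [-0.006,0,0,0,0,0,1,-0.006,0,0,0,0,0,1,0,0,0,0,0,0,1]

```text
clock: 25.12
tool_pos: [0.5574, 0.0672, 0.0352]
tool_rot: [2.29, 2.15, -0.0]
wrist_force: [0.3, -0.0, -0.2]
width: -0.0001
finger_force: 0.0
```

move_arm:
  rows: [-0.006,0,0,0,0,0,1,-0.006,0,0,0,0,0,1,0,0,0,0,0,0,1]

```text
clock: 25.37
tool_pos: [0.5575, 0.0664, 0.0353]
tool_rot: [-2.29, -2.148, -0.005]
wrist_force: [0.8, 8.0, 0.2]
width: -0.0
finger_force: 4.0
```

move_arm:
  rows: [-0.006,0,0,0,0,0,1,-0.006,0,0,0,0,0,1,0,0,0,0,0,0,1]

```text
clock: 25.62
tool_pos: [0.5574, 0.0655, 0.0355]
tool_rot: [-2.288, -2.145, -0.01]
wrist_force: [0.3, 15.7, -0.1]
width: 0.0003
finger_force: 7.9
```

move_arm:
  rows: [-0.005,0,0,0,0,0,1,0,0,0,0,0,0,1,0,0,0,0,0,0,1]

```text
clock: 25.87
tool_pos: [0.5574, 0.0652, 0.0356]
tool_rot: [-2.288, -2.144, -0.012]
wrist_force: [0.9, 18.4, -0.5]
width: -0.0005
finger_force: 9.5
```

move_arm:
  rows: [-0.004,0,0,0,0,0,1,0,0,0,0,0,0,1,0,0,0,0,0,0,1]

```text
clock: 26.12
tool_pos: [0.5574, 0.0649, 0.0357]
tool_rot: [-2.287, -2.144, -0.014]
wrist_force: [1.8, 21.7, 0.5]
width: 0.0003
finger_force: 10.9
```

move_arm:
  rows: [0.02,0,0,0,0,0,1,0.04,0,0,0,0,0,1,0.06,0,0,0,0,0,1,0.06,0,-0.05,0,0,0,1,0,0,-0.12,0,0,0,1,0,0,-0.12,0,0,0,1,0,0,-0.1,0,0,0,1,0,0,0,0,0,0,1]

```text
clock: 26.78
tool_pos: [0.5637, 0.1047, 0.1395]
tool_rot: [2.284, 2.146, 0.013]
wrist_force: [2.0, -0.4, 0.4]
width: -0.0001
finger_force: 0.0
```

```bash
python3 m.py 9; python3 -c "
from h2 import *
im=dict(np.load('side9.npz'));cv2.imwrite('pics/end.png',cv2.resize(im['img'][150:240,210:330,::-1],None,fx=6,fy=6,interpolation=cv2.INTER_CUBIC))"
```

```text
top 598 0.05585961503955252 [ 0.55700074  0.03396214 -0.08761538] 5.999891783485186 [-0.02032219  0.05969451]
side 396 0.0562973291860874 [ 0.55812728  0.03251704 -0.09985116] 7.82387769061595 [-0.01910636  0.05832369]
5 top tip y [-0.0791 -0.079  -0.0764 -0.0761 -0.0761 -0.0756]
5 side tip y [-0.0824 -0.0823 -0.0821 -0.0814 -0.0813 -0.0811]
6 top tip y [-0.0798 -0.0796 -0.0792 -0.079  -0.0789 -0.0766]
6 side tip y [-0.086  -0.086  -0.0849 -0.0848 -0.0847 -0.0846]
9 top tip y [-0.0898 -0.0895 -0.0892 -0.0891 -0.0888 -0.0865]
9 side tip y [-0.0937 -0.0923 -0.0923 -0.092  -0.0919 -0.0916]
```

View pics/end.png

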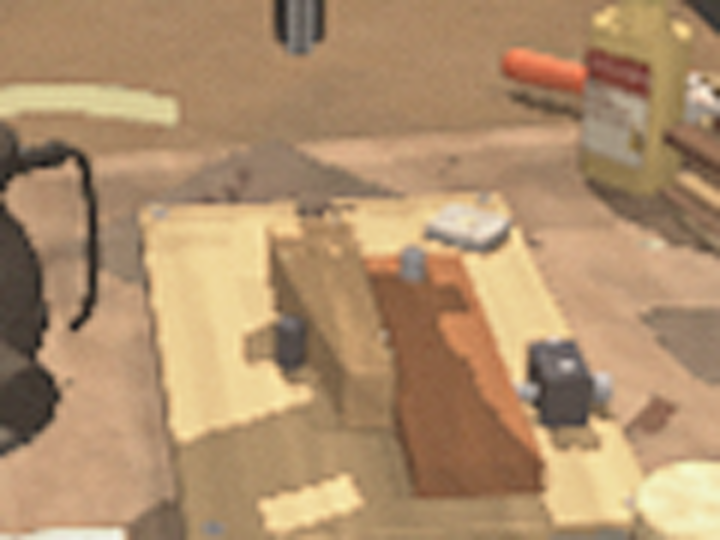

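```bash
python3 - <<'E'
from h2 import *
def edge(im,ch,z,ts,xs,sign):
    L=cv2.cvtColor(im["img"],cv2.COLOR_RGB2LAB)[...,ch].astype(np.float32); o=[]
    for t in ts:
        W=np.array([[*b2w((x,t)),z] for x in xs]); uv=proj(im,W).astype(np.float32)
        a=cv2.remap(L,uv[:,0].reshape(1,-1),uv[:,1].reshape(1,-1),cv2.INTER_CUBIC)[0]
        g=sign*np.gradient(cv2.GaussianBlur(a.reshape(1,-1),(13,1),2.5)[0]); g=np.maximum(g,0); i=np.argmax(g); s=slice(max(i-5,0),i+6)
        o.append(np.sum(xs[s]*g[s])/np.sum(g[s])*1000)
    return np.array(o)
ts=np.array([.05,.02,.0,-.02,-.035,-.055,-.11,-.13,-.145])
for k in ["1","2","3","4","6","8","9"]:
    im=dict(np.load(f"top{k}.npz"))
    e=edge(im,1,.04,ts,np.arange(.045,.072,.0005),-1); p=np.polyfit(ts[:],e/1000,1)
    tw=np.array([.04,.02,.0,-.02,-.04,-.06]); w=edge(im,1,.056,tw,np.arange(-.012,.012,.0005),1)
    tb=np.array([-.1,-.115,-.13,-.14]); b=edge(im,1,.04,tb,np.arange(-.02,.012,.0005),1)
    print(k,"board+x",np.round(e,1),"slope",round(p[0],4)); print("   wedge+x",np.round(w,1),"board-x beyond",np.round(b,1))
im=dict(np.load("top9.npz")); cv2.imwrite("pics/end_top.png",cv2.resize(im["img"][135:205,215:300,::-1],None,fx=8,fy=8,interpolation=cv2.INTER_CUBIC))
E
```

```text
1 board+x [58.  57.5 58.  55.6 56.  57.  62.1 64.4 54.4] slope -0.0146
   wedge+x [-6.  -5.  -6.  -7.  -7.  -6.5] board-x beyond [  8.5 -18.7  -1.6   4.7]
2 board+x [58.5 57.5 57.6 57.4 56.5 56.6 59.4 57.4 57. ] slope 0.0009
   wedge+x [-4.6 -4.9 -6.5 -5.1 -7.5 -7.9] board-x beyond [-3. -5. -3. -5.]
3 board+x [58.5 57.9 57.1 58.9 58.1 58.4 57.1 57.4 56. ] slope 0.0085
   wedge+x [-0.5  0.5 -1.  -4.9 -8.8 -6.9] board-x beyond [-3.5 -3.1 -3.  -4.5]
4 board+x [59.4 58.5 57.5 58.  57.  57.4 57.5 57.5 56.5] slope 0.0096
   wedge+x [-4.  -3.4 -2.  -2.6  0.4 -1.5] board-x beyond [-3.9 -3.  -6.5 -2. ]
6 board+x [58.4 57.9 57.1 57.5 56.6 57.5 55.1 56.9 57. ] slope 0.0088
   wedge+x [ 0.1  0.1 -0.5 -1.9 -2.  -0.9] board-x beyond [-4.  -4.6 -4.  -5. ]
8 board+x [60.1 59.  56.7 58.5 59.4 58.  56.6 57.  56.5] slope 0.0148
   wedge+x [ 3.5  4.5  3.  -0.1  2.   0.4] board-x beyond [-3.  -3.5 -3.6 -4. ]
9 board+x [59.  60.9 59.9 58.  59.  59.5 57.5 55.1 56.5] slope 0.0215
   wedge+x [1.9 2.  2.4 0.  2.4 1.4] board-x beyond [-4.9 -3.9 -5.4 -3.6]
```

View pics/end_top.png

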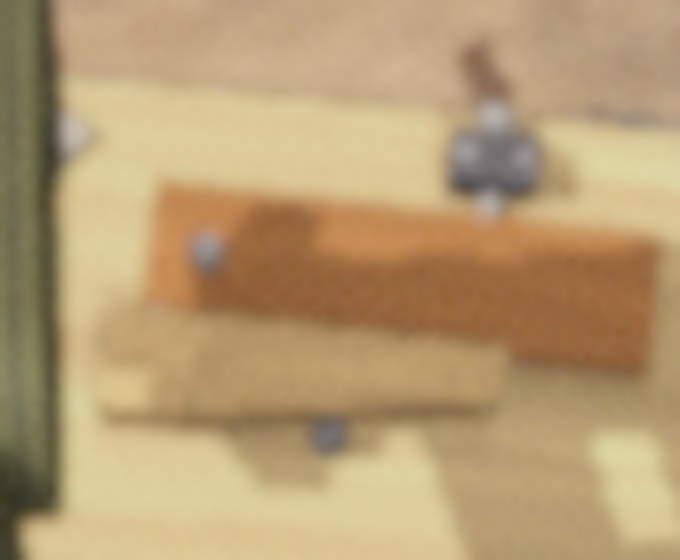

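The wedge lies flush on the board and the post at (328,432), and the screw tip (490,205) touches the board. The board's pin end shifted about 1.5 mm as its hole clearance was taken up. The last push was stiff at about 21 N, so I hand it in.

```bash
python3 -c "
from rig import r
print(r.sign_off())"
```

```text
the job is handed in; nothing more can be done
None
```

The job is handed in at about 27 s; the result was not reported back. I pressed the board on the stop screw (about 8–10 N at the finger), then jammed the wedge flush between board and post with a last push of about 22 N. The fingers are clear of it, and the bystanders were not deliberately touched, though I made no final check that they had not moved.

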